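# Put the tape roll away in the double-lidded jar

## Task

Slide the roll of tape up off its wooden spindle and stand it inside the wide open jar, then lift the two nested lids together by the wooden post and lower them onto the jar so that the inner lid is seated in its mouth. Let go of the post, then lift the outer white lid alone straight up by its collar, keeping it level, until it is clear above the post, leaving the inner lid seated and undisturbed. Finish holding the outer lid up there, still and level, with nothing else carrying it; keep the lids together until the inner one is seated, do not push the jar out of its place, and leave the other things on the table where they are.

Things in the scene. Friction and masses are not known exactly. Their poses are not given: they have to be found in the camera images.
- jar: Wide white ceramic jar without a lid at the start, standing loose on the table, 0.9 kg. Round, 132 mm outside diameter, 120 mm inside diameter (wall 6 mm), 60 mm high, inner floor 6 mm above its underside. Origin: centre of its underside; z up the axis. The stacked pair of small jars farther back is another thing.
- spindle: Wooden spindle on a fixed foot: disc foot 90 mm across and 12 mm high, with one upright round post of 16 mm diameter whose top is 78 mm above the table. It cannot move. Origin: centre of the underside of the foot; z up. The roll starts on it.
- roll: Rigid wound roll of grey tape on a card core, standing on end over the spindle's post and resting on its foot: 50 mm outside diameter, bore about 25 mm, 40 mm high, about 60 g. Origin: centre of its lower end; z along its bore, up. It must rise more than 66 mm to be clear of the post. It fits in the jar under the lid standing on end.
- inner_lid: Inner lid, pale wood, 0.16 kg, loose. Plug 10 mm high, 112 mm across, its lowest 7 mm tapering to 100 mm; on it a flange 132 mm across, 10 to 15 mm above the origin; in the middle a round upright post, 16 mm diameter, top 74 mm above the origin. Origin: centre of the plug's underside, z up. Seated, the flange lies on the jar's rim: origin 50 mm above the jar's; the plug has 4 mm of play all round.
- outer_lid: Outer lid, white ceramic, 0.25 kg, loose on the inner lid: cap 148 mm across, low skirt with 4 mm of play, in the middle an open collar, 46 mm outside, 36 mm bore. Origin: axis, at the skirt's lower edge; cap top 14 mm, collar top 38 mm above it. Nested, it is 6 mm above the inner lid's origin and the post stands 30 mm above the collar: grip the post for both lids, the collar for this one. 68 mm up clears the post.
- ladle: Bystander: wooden sauna ladle, 310 mm long, 38 mm high, to be left where it is. Origin: at its underside.
- nail_brush: Bystander: bamboo nail brush, 90 x 38 x 30 mm, to be left where it is. Origin: at its underside.
- comb: Bystander: white plastic comb, 170 x 34 x 5 mm, to be left where it is. Origin: at its underside.
- jar_low: Bystander: lower of a stacked pair of small empty white jars, each 84 mm across, 55 mm high, to be left where it is. Origin: at its underside.
- jar_top: Bystander: upper of the stacked pair of small jars, 84 mm across, 55 mm high, to be left where it is. Origin: at its underside.
- stone: Bystander: grey pumice stone, 60 mm across, 31 mm high, to be left where it is. Origin: at its underside.
- oil: Bystander: small brown glass bottle, 44 mm across, 110 mm high, to be left where it is. Origin: at its underside.
Mind the look-alikes: they are no part of the job. Leave any blue or yellow look-alike of the outer_lid alone.

How it is judged:
By the outcome, as a careful person would: the job done as asked, in the order asked, and still so for the second after the job is handed in, while the arm keeps its last pose, push and grip.
It also fails if it takes over 70 s, if anything falls off the work surface, if the arm or the gripper's body presses on something with over 40 N, if the wrist force passes 120 N, or if a joint passes its speed limit or range.

## Robot

A 6-joint arm with a two-finger parallel gripper is mounted at the origin on the work surface. World frame = base frame: x ahead of the robot, y to its left, z up, the work surface at z = 0. Lengths are in mm, angles in rad, forces in N, time in s.
With the tool pointing down it reaches from about 300 to 825 mm from the base axis. Payload 5.4 kg.
Tool frame: the origin (TCP) lies between the finger pads; the fingertips stand 25 mm ahead of it and the grasp point (between the pads) lies 6 mm ahead of it (r.tip_extent is the distance from the TCP to the fingertips, in mm); z points along the fingers, y is the line along which they close (so a half turn about z gives the same grasp; the last joint's range is limited). The gripper opens to 92 mm and grips with 3 to 60 N. Pads are 20 mm wide; open, the fingers measure 128 mm over their backs; the gripper's body (75 mm by 189 mm) begins 69 mm behind the grasp point.
Start: joints at [-1.549, 0.158, 1.597, -0, 1.386, -0.21], TCP at [132.072, -559.61, 239.601] pointing down, gripper open.
Joint ranges: [-2.91, 2.91], [-0.94, 2.29], [0.18, 2.7], [-1.29, 4.43], [0.17, 2.64], [-3, 3]. Speed limits (rad/s): [2.57, 2.57, 3.14, 3.14, 3.14, 3.14].

## Interface

Orientations are given as a unit quaternion [w, x, y, z].
In Python, from cell import r, vision gives the robot as it stands.
- The arm moves only by the tool jog_arm, never from a script. Its argument "targets" is a list that holds one entry, the list of rows, each a list of 7 numbers: the shift along the tool's x, y, z in cm, then the turn, a rotation vector about the tool's x, y, z in rad, then the opening, from 0 (shut) to 1 (fully open). A call has exactly 10 rows; each row is the pose to reach, as a shift and turn from the pose commanded when the call began, along the tool's axes at that moment; what a row does not reach only later rows make up. A row lasts 1/12 s, in which the tool goes at most 41.7 mm and 7.16 degrees, less where a joint would pass 70% of its speed; a pose out of reach is approached as far as the arm can. A call with a gripper value outside its range is refused whole. The fingers move at their own pace and stop on an object; the grip force is fixed at half the most. Time passes only in rows, so rows that repeat a pose let the fingers close, or fill a call up. It gives the time, the measured TCP pose, the force, the opening and the grip force at its end, in the units of the state.
- r.get_state(): the state, without advancing time (a new reading comes with each control period).
- vision.grab_frame(name): name is "scene" or "side" or "wrist"; returns a dict with "color" (400x640x3 uint8, red, green, blue), "z_map" (400x640 float32, mm along the optical axis (not along the pixel's ray), 0 where there is no reading), "mtx" (3x3 intrinsics, pixels), "D" ([k1, k2, p1, p2, k3] as OpenCV has them; the pictures are not rectified), "world_to_cam" (4x4, takes a point from world to camera coordinates); the wrist camera has in their place "hand_eye" (4x4, takes a point from camera to tool coordinates, whose origin is the TCP and whose axes are the flange's). Camera axes: x right, y down, z forward; pixel columns grow to the right and rows downward; lengths in mm; the calibration is good to about 2 mm. A picture is of the moment at which its call begins: read the wrist's pose just before it.
- r.job_done(): hands the job in; it is judged then, once.
The state is a dict: "time": time; "joint_positions": joint angles; "joint_vel": joint speeds; "joint_efforts": joint torques, N m; "tool_pos": TCP position; "orientation": TCP orientation; "ft_force": force on the tool from outside, world axes, zero at the start; "ft_torque": the same for the moment, N m; "gripper_width": finger opening in mm; "grip_force": force on a finger pad.
Only numpy, scipy, OpenCV 4.12 (cv2) and the standard library are available. Lean on these libraries where they do the work, as an engineer would, in place of code of your own. Each camera call takes 0.05 s, during which the arm holds its last target. There are 200 camera calls.

## Working session

There is one attempt and no reset: what is moved stays moved. The work goes in short steps, Python scripts to look and compute and a tool call to move; the robot and the scene stay as the last step left them, time stands still between calls to the robot, and variables do not carry over. Pictures are saved under pics/ and viewed, at most 10 in all, crops included, and the job is handed in when it is done.

Besides the shell and the picture viewer there is one more tool, called after ">>>" as name([rows], argument=value, ...), one row to a line, values as JSON. jog_arm: Moves the arm, as the interface text tells. Its arguments: {"type":"object","properties":{"targets":{"type":"array","items":{"type":"array","items":{"type":"array","items":{"type":"number"}}}}},"required":["targets"]}

```bash
mkdir -p pics; ls; cat > h.py <<'E'
import numpy as np, cv2
from cell import r, vision
def und(f,pts):
    return cv2.undistortPoints(np.array(pts,float).reshape(-1,1,2),f["mtx"],np.array(f["D"],float)).reshape(-1,2)
def c2w(f,st=None):
    if "world_to_cam" in f: return np.linalg.inv(f["world_to_cam"])
    from scipy.spatial.transform import Rotation as R
    q=st["orientation"]; T=np.eye(4); T[:3,:3]=R.from_quat([q[1],q[2],q[3],q[0]]).as_matrix(); T[:3,3]=st["tool_pos"]
    return T@np.array(f["hand_eye"])
def plane(f,pts,z,st=None):
    T=c2w(f,st); n=und(f,pts); d=np.c_[n,np.ones(len(n))]@T[:3,:3].T; o=T[:3,3]
    return o+d*((z-o[2])/d[:,2])[:,None]
def cloud(f,st=None):
    H,W=f["z_map"].shape; u,v=np.meshgrid(np.arange(W),np.arange(H))
    n=und(f,np.c_[u.ravel(),v.ravel()]); z=f["z_map"].ravel()
    P=np.c_[n*z[:,None],z]; T=c2w(f,st); P=P@T[:3,:3].T+T[:3,3]; P[z==0]=np.nan
    return P.reshape(H,W,3)
def save(f,name): cv2.imwrite("pics/"+name,cv2.cvtColor(f["color"],cv2.COLOR_RGB2BGR))
E
python3 - <<'E'
from h import *
st=r.get_state(); print(st)
for n in ("scene","side"):
    f=vision.grab_frame(n); save(f,n+"0.png"); print(n,c2w(f)[:3,3]); np.savez(n+"0.npz",**f)
E
```

```text
pics
{'time': 0.0, 'joint_positions': array([-1.54908495e+00,  1.59053793e-01,  1.59820048e+00, -2.08461439e-05,
        1.38618186e+00, -2.10088010e-01]), 'joint_vel': array([ 2.55795370e-04, -1.49858343e-03, -1.82255065e-04,  1.03797902e-03,
        1.26922660e-05,  4.76915264e-05]), 'joint_efforts': array([-1.51612432e-03, -3.85569620e+01, -3.22110915e+01,  7.01298681e-02,
        3.79825523e-02, -1.61876010e-04]), 'tool_pos': array([ 132.0617659 , -559.04707871,  238.63210974]), 'orientation': array([-9.18613770e-04,  9.93290501e-01,  1.15642254e-01,  7.64896605e-05]), 'ft_force': array([ 0.347924  ,  0.53451769, -1.00216791]), 'ft_torque': array([-0.02220357,  0.02903577, -0.00140228]), 'grip_force': 0.0, 'gripper_width': 92.04763567011022}
scene [1447.56874201  -78.3776513   871.03131229]
side [ 78.40042483 620.35367732 733.27626122]
```

View pics/scene0.png

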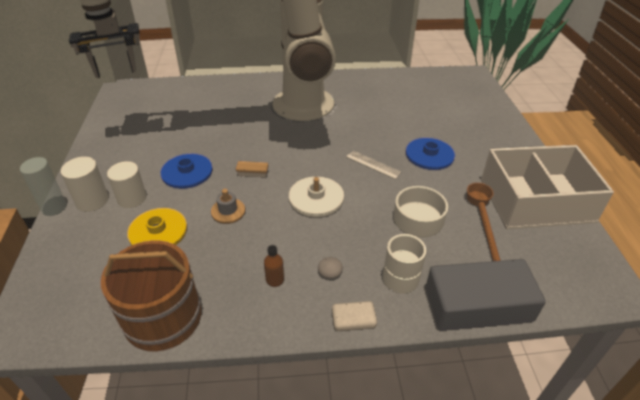

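View pics/side0.png

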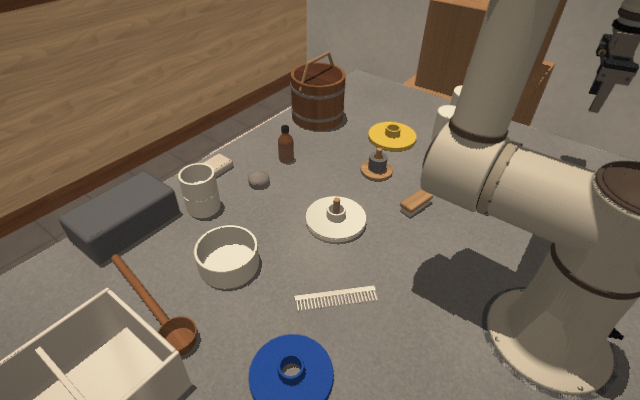

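The scene view shows the spindle with the roll at (227,205), the lids at (316,195) and the wide jar at (420,212). In the side view they are at (377,165), (336,218) and (228,257). Next I'll fit circles to the depth points.

```bash
cat >> h.py <<'E'
def circ(p):
    A=np.c_[2*p,np.ones(len(p))]; s=np.linalg.lstsq(A,(p**2).sum(1),rcond=None)[0]
    return s[0],s[1],np.sqrt(s[2]+s[0]**2+s[1]**2)
E
python3 - <<'E'
from h import *
for n,cs in (("scene",dict(roll=(227,205),lid=(316,195),jar=(420,212))),("side",dict(roll=(377,163),lid=(336,215),jar=(228,257)))):
    f=dict(np.load(n+"0.npz")); P=cloud(f)
    for k,(u,v) in cs.items():
        w=45; Q=P[v-w:v+w,u-w:u+w].reshape(-1,3); Q=Q[~np.isnan(Q[:,0])]
        c=P[v-3:v+4,u-3:u+4].reshape(-1,3); c=np.nanmedian(c,0); 
        Q=Q[np.hypot(*(Q[:,:2]-c[:2]).T)<95]
        bands=dict(roll=[(48,58),(70,84),(8,16)],lid=[(36,50),(62,80),(15,25)],jar=[(56,64),(2,10)])[k]
        for lo,hi in bands:
            B=Q[(Q[:,2]>lo)&(Q[:,2]<hi)]
            if len(B)>4: print(n,k,lo,hi,len(B),np.round(B.mean(0),1),np.round((B[:,:2].min(0)+B[:,:2].max(0))/2,1),np.round(np.ptp(B[:,:2],axis=0),0), np.round(circ(B[:,:2]),1))
        print(np.histogram(Q[:,2],bins=np.arange(-10,100,10)))
E
```

```text
scene roll 48 58 151 [ 533.7 -229.5   51. ] [ 530.4 -230.9] [49. 49.] [ 530.5 -230.2   18.9]
scene roll 70 84 30 [ 530.4 -230.1   74.9] [ 530.  -230.4] [14. 13.] [ 530.1 -230.2    5.8]
scene roll 8 16 346 [ 543.6 -229.1   10.8] [ 532.5 -229.5] [82. 90.] [ 529.9 -230.5   35.9]
(array([1688,  682,  247,   57,   55,  114,  106,   20,   30,    0]), array([-10,   0,  10,  20,  30,  40,  50,  60,  70,  80,  90]))
scene lid 36 50 114 [504.1   3.7  41.5] [499.8   4.3] [50. 43.] [500.2   4.3  18.9]
scene lid 62 80 35 [502.2   5.   70.3] [501.3   5.2] [16. 14.] [501.1   4.7   6. ]
scene lid 15 25 1348 [508.2   4.3  18.9] [500.3   4.9] [149. 146.] [500.    4.8  55.4]
(array([ 896,  345, 1090,  382,   82,   80,   19,   19,   20,    0]), array([-10,   0,  10,  20,  30,  40,  50,  60,  70,  80,  90]))
scene jar 56 64 295 [603.7 259.1  58.6] [600.3 260.7] [133. 132.] [600.1 260.6  63.1]
scene jar 2 10 647 [582.1 267.7   5.3] [593.4 266.9] [149. 173.] [601.8 258.2  50.1]
(array([531, 821, 275, 268, 295, 298, 433,  51,   0,   0]), array([-10,   0,  10,  20,  30,  40,  50,  60,  70,  80,  90]))
side r
[... 370 characters left out ...]
 60,  70,  80,  90]))
side lid 36 50 155 [493.8   9.6  42.2] [496.7   5.4] [45. 46.] [496.    6.6  18.3]
side lid 62 80 45 [495.9   8.1  70.7] [497.4   6.2] [16. 13.] [496.6   6.8   6.1]
side lid 15 25 1749 [491.8  12.9  19.9] [497.8   5.1] [148. 150.] [496.4   6.   55.8]
(array([713, 801, 957, 916,  91, 114,  19,  25,  27,   0]), array([-10,   0,  10,  20,  30,  40,  50,  60,  70,  80,  90]))
side jar 56 64 521 [593.6 266.7  59.5] [596.9 262.1] [133. 131.] [595.8 262.7  62.4]
side jar 2 10 1246 [608.8 256.8   6. ] [609.7 252.5] [180. 186.] [595.  267.   50.8]
(array([ 460, 1911,  332,  366,  371,  389,  536,  207,    0,    0]), array([-10,   0,  10,  20,  30,  40,  50,  60,  70,  80,  90]))
```

```bash
cat >> h.py <<'E'
from scipy.spatial.transform import Rotation as R
def go(x,y,z,yaw=0.0,st=None):
    st=st or r.get_state(); q=st["orientation"]; M=R.from_quat([q[1],q[2],q[3],q[0]])
    d=np.array([x,y,z])-st["tool_pos"]
    G=R.from_euler("z",yaw)*R.from_quat([1,0,0,0])
    print("cm",np.round(M.inv().apply(d)/10,2),"rot",np.round((M.inv()*G).as_rotvec(),3),"dist",round(float(np.linalg.norm(d)),1),"tcp",np.round(st["tool_pos"],1),"t",round(st["time"],2))
E
python3 - <<'E'
from h import *
f=dict(np.load("scene0.npz")); g=dict(np.load("side0.npz"))
P=cloud(f)
for k,(u,v),z in (("stack",(405,245),110),("oil",(271,250),110),("stone",(330,264),31),("brush",(252,166),30),("mug",(85,165),0)):
    print(k,np.round(np.nanmedian(P[v-2:v+3,u-2:u+3].reshape(-1,3),0)))
go(529,-229,240)
E
```

```text
stack [753. 182.  77.]
oil [ 770. -115.  109.]
stone [754.  14.  29.]
brush [ 379. -167.   29.]
mug [ 448. -591.  118.]
cm [ 46.21 -23.01  -0.07] rot [-0.002 -0.     0.232] dist 516.2 tcp [ 132.1 -559.1  238.8] t 0.1
```

>>> jog_arm([
  [[4, -2, 0, 0, 0, 0.02, 1], [8, -4, 0, 0, 0, 0.05, 1], [12, -6, 0, 0, 0, 0.08, 1], [16, -8, 0, 0, 0, 0.1, 1], [19.7, -9.8, 0, 0, 0, 0.12, 1], [23.4, -11.6, 0, 0, 0, 0.15, 1], [27, -13.4, 0, 0, 0, 0.18, 1], [30.6, -15.2, 0, 0, 0, 0.2, 1], [34.2, -17, 0, 0, 0, 0.22, 1], [37.5, -18.7, 0, 0, 0, 0.232, 1]],
])

```text
time: 0.93
tool_pos: [453.4, -291.2, 239.3]
orientation: [-0.0, 1.0, -0.001, -0.0]
ft_force: [0.5, -1.0, 0.4]
gripper_width: 92.1
grip_force: 0.0
```

```bash
python3 -c "
from h import *
go(529,-229,200)"
```

```text
cm [ 7.56 -6.23  3.93] rot [-0.     0.    -0.001] dist 105.5 tcp [ 453.4 -291.2  239.3] t 0.93
```

>>> jog_arm([
  [[2.5, -2, 1, 0, 0, 0, 1], [5, -4, 2, 0, 0, 0, 1], [6.5, -5.4, 3, 0, 0, 0, 1], [7.3, -6, 3.6, 0, 0, 0, 1], [7.6, -6.2, 4, 0, 0, 0, 1], [7.6, -6.2, 4, 0, 0, 0, 1], [7.6, -6.2, 4, 0, 0, 0, 1], [7.6, -6.2, 4, 0, 0, 0, 1], [7.6, -6.2, 4, 0, 0, 0, 1], [7.6, -6.2, 4, 0, 0, 0, 1]],
])

```text
time: 1.77
tool_pos: [528.0, -232.0, 200.3]
orientation: [0.0, 1.0, -0.001, 0.0]
ft_force: [1.3, 0.5, -0.4]
gripper_width: 92.0
grip_force: 0.0
```

```bash
python3 - <<'E'
from h import *
st=r.get_state(); f=vision.grab_frame("wrist"); save(f,"w1.png"); P=cloud(f,st)
print(f["hand_eye"],st["tool_pos"])
Q=P.reshape(-1,3); Q=Q[~np.isnan(Q[:,0])]; Q=Q[np.hypot(Q[:,0]-529,Q[:,1]+229)<60]
for lo,hi in ((48,58),(68,84),(8,16)):
    B=Q[(Q[:,2]>lo)&(Q[:,2]<hi)]
    if len(B)>5: print(lo,len(B),B.mean(0).round(1),((B.min(0)+B.max(0))/2).round(1),np.ptp(B,axis=0).round(1),np.round(circ(B[:,:2]),1))
E
```

```text
[[ 6.59368324e-04 -9.56863137e-01 -2.90538296e-01  8.30708240e+01]
 [ 9.99999649e-01  4.80875658e-04  6.85747472e-04  4.18984596e-01]
 [-5.16453684e-04 -2.90538646e-01  9.56863119e-01 -1.45370278e+02]
 [ 0.00000000e+00  0.00000000e+00  0.00000000e+00  1.00000000e+00]] [ 528.01072147 -231.95652074  200.26101208]
48 1767 [ 529.4 -232.9   52. ] [ 528.  -232.8   53. ] [48.8 49.   9.9] [ 527.8 -233.    19.5]
68 310 [ 529.  -233.    76.9] [ 527.8 -233.2   73.9] [15.  14.8 11.5] [ 528.5 -233.     5.6]
8 3449 [ 535.9 -233.    12. ] [ 527.4 -232.9   12. ] [88.4 89.5  7.9] [ 526.3 -233.1   37. ]
```

View pics/w1.png

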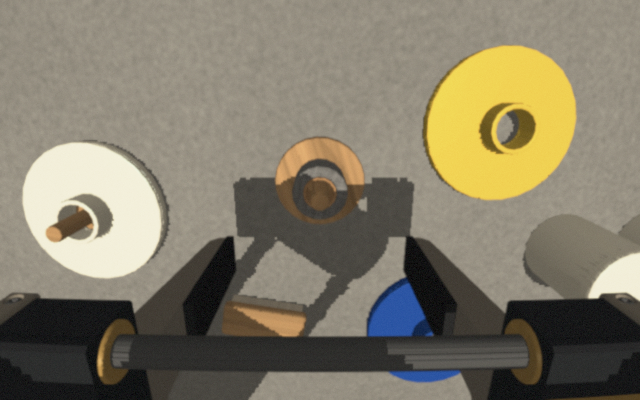

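The wrist view puts the roll and spindle at (320,190), about 1 mm off the tool axis. The yellow look-alike is at (505,125), so I'll go down with the fingers partly closed.

>>> jog_arm([
  [[0, 0.1, 2, 0, 0, 0, 0.76], [0, 0.1, 5, 0, 0, 0, 0.76], [0, 0.1, 8, 0, 0, 0, 0.76], [0, 0.1, 10.5, 0, 0, 0, 0.76], [0, 0.1, 12.5, 0, 0, 0, 0.76], [0, 0.1, 14, 0, 0, 0, 0.76], [0, 0.1, 15, 0, 0, 0, 0.76], [0, 0.1, 15.2, 0, 0, 0, 0.76], [0, 0.1, 15.2, 0, 0, 0, 0.4], [0, 0.1, 15.2, 0, 0, 0, 0.4]],
])

```text
time: 2.65
tool_pos: [529.0, -232.7, 48.8]
orientation: [0.001, 1.0, -0.0, 0.001]
ft_force: [0.2, -0.7, 1.3]
gripper_width: 57.9
grip_force: 0.0
```

>>> jog_arm([
  [[0, 0, 0, 0, 0, 0, 0.4], [0, 0, 0, 0, 0, 0, 0.4], [0, 0, 0, 0, 0, 0, 0.4], [0, 0, 0, 0, 0, 0, 0.4], [0, 0, -0.5, 0, 0, 0, 0.4], [0, 0, -1.5, 0, 0, 0, 0.4], [0, 0, -3, 0, 0, 0, 0.4], [0, 0, -5, 0, 0, 0, 0.4], [0, 0, -7, 0, 0, 0, 0.4], [0, 0, -9.6, 0, 0, 0, 0.4]],
])

```text
time: 3.48
tool_pos: [527.3, -231.3, 143.8]
orientation: [-0.001, 1.0, -0.0, -0.001]
ft_force: [0.0, -1.1, -0.8]
gripper_width: 48.8
grip_force: 30.0
```

```bash
python3 -c "
from h import *
go(597,262,148)"
```

```text
cm [  6.96 -49.33  -0.36] rot [-0.002  0.002 -0.   ] dist 498.2 tcp [ 527.3 -231.3  143.8] t 3.48
```

>>> jog_arm([
  [[0.2, -1.5, -0.5, 0, 0, 0, 0.4], [0.6, -4.5, -1, 0, 0, 0, 0.4], [1.2, -8.5, -1, 0, 0, 0, 0.4], [1.8, -12.5, -1, 0, 0, 0, 0.4], [2.3, -16.5, -1, 0, 0, 0, 0.4], [2.9, -20.5, -1, 0, 0, 0, 0.4], [3.5, -24.5, -1, 0, 0, 0, 0.4], [4.0, -28.5, -1, 0, 0, 0, 0.4], [4.6, -32.5, -1, 0, 0, 0, 0.4], [5.2, -36.5, -1, 0, 0, 0, 0.4]],
])

```text
time: 4.32
tool_pos: [579.2, 136.1, 152.9]
orientation: [-0.0, 1.0, 0.0, -0.001]
ft_force: [0.7, -0.2, -0.7]
gripper_width: 48.8
grip_force: 30.0
```

>>> jog_arm([
  [[0.5, -3.5, 0, 0, 0, 0, 0.4], [1, -7, 0, 0, 0, 0, 0.4], [1.4, -10, 0, 0, 0, 0, 0.4], [1.7, -12, 0, 0, 0, 0, 0.4], [1.8, -12.8, 0, 0, 0, 0, 0.4], [1.8, -12.8, 0, 0, 0, 0, 0.4], [1.8, -12.8, 0, 0, 0, 0, 0.4], [1.8, -12.8, 0, 0, 0, 0, 0.4], [1.8, -12.8, 0, 0, 0, 0, 0.4], [1.8, -12.8, 0, 0, 0, 0, 0.4]],
])

```text
time: 5.15
tool_pos: [598.5, 259.8, 153.7]
orientation: [0.0, 1.0, -0.001, -0.0]
ft_force: [-0.4, 0.4, -0.7]
gripper_width: 48.9
grip_force: 30.0
```

```bash
python3 - <<'E'
from h import *
st=r.get_state(); f=vision.grab_frame("wrist"); save(f,"w2.png"); P=cloud(f,st); tp=st["tool_pos"]
Q=P.reshape(-1,3); Q=Q[~np.isnan(Q[:,0])]; Q=Q[np.hypot(Q[:,0]-597,Q[:,1]-262)<78]
B=Q[(Q[:,2]>54)&(Q[:,2]<66)]
for i in range(3):
    c=circ(B[:,:2]); print(len(B),np.round(c,1)); B=B[np.abs(np.hypot(*(B[:,:2]-c[:2]).T)-63)<5]
go(c[0],c[1],48)
E
```

```text
3006 [597.7 259.4  62.1]
3006 [597.7 259.4  62.1]
3006 [597.7 259.4  62.1]
cm [-0.09  0.05 10.57] rot [ 0.    -0.    -0.002] dist 105.7 tcp [598.5 259.9 153.7] t 5.2
```

View pics/w2.png

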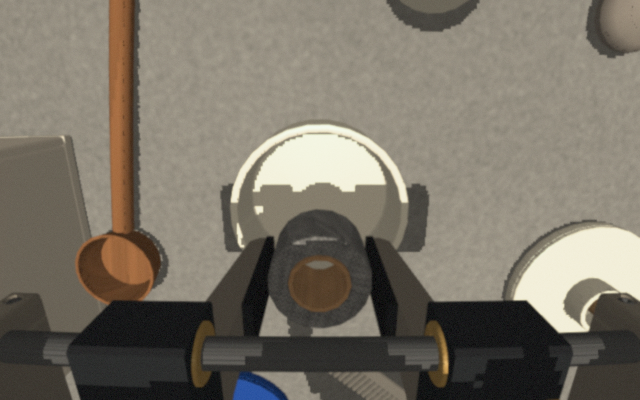

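The roll hangs straight between the pads at (320,285). The jar at (320,200) is centred under the tool to within 1 mm.

>>> jog_arm([
  [[-0.1, 0, 2, 0, 0, 0, 0.4], [-0.1, 0, 4.5, 0, 0, 0, 0.4], [-0.1, 0, 7, 0, 0, 0, 0.4], [-0.1, 0, 8.8, 0, 0, 0, 0.4], [-0.1, 0, 9.8, 0, 0, 0, 0.4], [-0.1, 0, 10.5, 0, 0, 0, 0.4], [-0.1, 0, 10.8, 0, 0, 0, 0.4], [-0.1, 0, 11, 0, 0, 0, 0.4], [-0.1, 0, 11, 0, 0, 0, 0.4], [-0.1, 0, 11, 0, 0, 0, 0.4]],
])

```text
time: 6.03
tool_pos: [598.2, 261.2, 44.8]
orientation: [-0.0, 1.0, -0.0, 0.001]
ft_force: [-0.6, 0.7, 0.0]
gripper_width: 48.6
grip_force: 30.0
```

>>> jog_arm([
  [[0, 0, 0, 0, 0, 0, 0.6], [0, 0, 0, 0, 0, 0, 0.7], [0, 0, 0, 0, 0, 0, 0.72], [0, 0, 0, 0, 0, 0, 0.72], [0, 0, -0.8, 0, 0, 0, 0.72], [0, 0, -2.5, 0, 0, 0, 0.72], [0, 0, -5, 0, 0, 0, 0.72], [0, 0, -8, 0, 0, 0, 0.72], [0, 0, -11, 0, 0, 0, 0.72], [0, 0, -14, 0, 0, 0, 0.72]],
])

```text
time: 6.87
tool_pos: [597.2, 261.0, 185.7]
orientation: [-0.0, 1.0, -0.0, 0.0]
ft_force: [0.7, -0.3, 0.0]
gripper_width: 66.4
grip_force: 0.0
```

```bash
python3 - <<'E'
from h import *
st=r.get_state(); f=vision.grab_frame("wrist"); P=cloud(f,st)
save(f,"w3.png")
Q=P.reshape(-1,3); Q=Q[~np.isnan(Q[:,0])]; D=np.hypot(Q[:,0]-598,Q[:,1]-260)
B=Q[(D<45)&(Q[:,2]>40)&(Q[:,2]<54)]; print(len(B),B.mean(0),np.ptp(B,axis=0),np.round(circ(B[:,:2]),1))
B=Q[(D<78)&(Q[:,2]>55)&(Q[:,2]<65)&(D>50)]; print(np.round(circ(B[:,:2]),1))
go(498,5,200)
E
```

```text
1928 [597.77849338 260.43089295  45.84012375] [49.81689085 48.56819387  8.60774784] [597.4 260.4  19.5]
[597.5 259.3  62.2]
cm [-10.27  25.69  -0.83] rot [-0.003 -0.012 -0.   ] dist 276.8 tcp [600.8 261.9 193.6] t 6.92
```

View pics/w3.png

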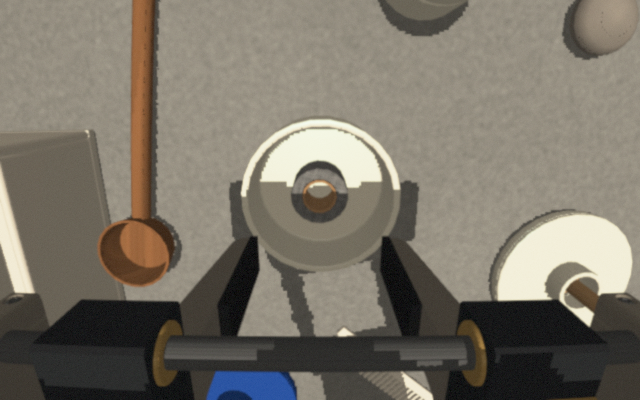

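The roll is standing upright in the centre of the jar at (320,195). Now the lids.

>>> jog_arm([
  [[-0.8, 2, -0.2, 0, 0, 0, 0.5], [-2, 5.2, -0.6, 0, 0, 0, 0.5], [-3.5, 9, -1, 0, 0, 0, 0.5], [-5, 13, -1, 0, 0, 0, 0.5], [-6.5, 17, -1, 0, 0, 0, 0.5], [-8, 21, -1, 0, 0, 0, 0.5], [-9.2, 24, -1, 0, 0, 0, 0.5], [-9.7, 25.3, -1, 0, 0, 0, 0.5], [-9.9, 25.7, -1, 0, 0, 0, 0.5], [-9.9, 25.7, -1, 0, 0, 0, 0.5]],
])

```text
time: 7.75
tool_pos: [498.3, 3.3, 194.1]
orientation: [-0.0, 1.0, -0.001, 0.0]
ft_force: [0.1, 0.6, 0.9]
gripper_width: 45.7
grip_force: 0.0
```

>>> jog_arm([
  [[0, 0, 0, 0, 0, 0, 0.5], [0, 0, 0, 0, 0, 0, 0.5], [0, 0, 0, 0, 0, 0, 0.5], [0, 0, 0, 0, 0, 0, 0.5], [0, 0, 0, 0, 0, 0, 0.5], [0, 0, 0, 0, 0, 0, 0.5], [0, 0, 0, 0, 0, 0, 0.5], [0, 0, 0, 0, 0, 0, 0.5], [0, 0, 0, 0, 0, 0, 0.5], [0, 0, 0, 0, 0, 0, 0.5]],
])

```text
time: 8.58
tool_pos: [498.4, 4.0, 193.6]
orientation: [-0.0, 1.0, -0.0, 0.0]
ft_force: [-0.5, -0.3, 0.5]
gripper_width: 45.6
grip_force: 0.0
```

```bash
python3 - <<'E'
from h import *
st=r.get_state(); f=vision.grab_frame("wrist"); P=cloud(f,st)
save(f,"w4.png")
Q=P.reshape(-1,3); Q=Q[~np.isnan(Q[:,0])]; Q=Q[np.hypot(Q[:,0]-498,Q[:,1]-4)<95]
for lo,hi,rad in ((68,80,14),(72,80,14),(38,50,30),(15,25,85)):
    B=Q[(Q[:,2]>lo)&(Q[:,2]<hi)&(np.hypot(Q[:,0]-498,Q[:,1]-4)<rad)]; print(lo,len(B),B.mean(0).round(1),((B.min(0)+B.max(0))/2).round(1),np.ptp(B,axis=0).round(1),np.round(circ(B[:,:2]),1))
go(498,4,72)
E
```

```text
68 300 [498.    1.7  73.7] [497.3   1.5  72. ] [15.5 15.4  7.9] [497.7   1.7   5.6]
72 274 [497.6   1.6  74. ] [497.2   2.   74. ] [15.2 14.5  3.9] [497.4   1.7   5.4]
38 909 [498.5   1.8  43.6] [497.1   1.8  44. ] [45.6 44.8 11.9] [497.4   1.7  19.8]
15 15980 [501.7   1.7  20.2] [496.6   1.5  20. ] [146.4 147.3  10. ] [497.7   1.6  54.1]
cm [-0.03 -0.   12.16] rot [-0. -0. -0.] dist 121.6 tcp [498.3   4.  193.6] t 8.63
```

View pics/w4.png

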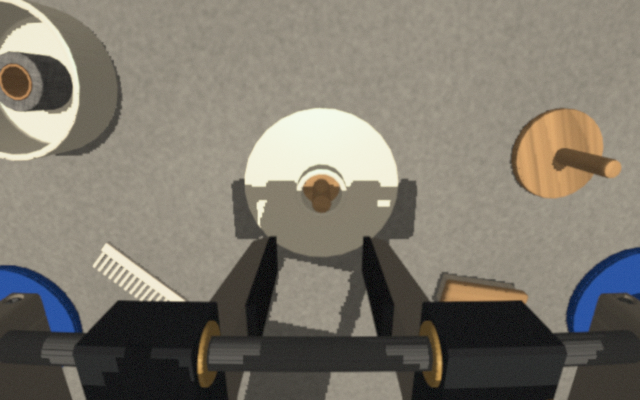

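The post top is at (320,195), about 2 mm to the right of the tool axis.

>>> jog_arm([
  [[-0.1, 0.2, 2, 0, 0, 0, 0.5], [-0.1, 0.2, 4.5, 0, 0, 0, 0.5], [-0.1, 0.2, 7, 0, 0, 0, 0.5], [-0.1, 0.2, 9, 0, 0, 0, 0.5], [-0.1, 0.2, 10.5, 0, 0, 0, 0.5], [-0.1, 0.2, 11.5, 0, 0, 0, 0.5], [-0.1, 0.2, 12, 0, 0, 0, 0.5], [-0.1, 0.2, 12.1, 0, 0, 0, 0.5], [-0.1, 0.2, 12.1, 0, 0, 0, 0.3], [-0.1, 0.2, 12.1, 0, 0, 0, 0.1]],
])

```text
time: 9.47
tool_pos: [498.2, 1.8, 73.7]
orientation: [0.0, 1.0, -0.0, 0.001]
ft_force: [0.5, -0.0, 0.4]
gripper_width: 34.4
grip_force: 0.0
```

>>> jog_arm([
  [[0, 0, 0, 0, 0, 0, 0.05], [0, 0, 0, 0, 0, 0, 0.05], [0, 0, 0, 0, 0, 0, 0.05], [0, 0, 0, 0, 0, 0, 0.05], [0, 0, 0, 0, 0, 0, 0.05], [0, 0, -0.2, 0, 0, 0, 0.05], [0, 0, -0.6, 0, 0, 0, 0.05], [0, 0, -1.2, 0, 0, 0, 0.05], [0, 0, -2, 0, 0, 0, 0.05], [0, 0, -3, 0, 0, 0, 0.05]],
])

```text
time: 10.3
tool_pos: [496.7, 2.1, 102.8]
orientation: [-0.0, 1.0, -0.0, -0.001]
ft_force: [0.4, 0.4, -3.4]
gripper_width: 15.2
grip_force: 30.0
```

>>> jog_arm([
  [[0, 0, -1, 0, 0, 0, 0.05], [0, 0, -2.5, 0, 0, 0, 0.05], [0, 0, -4, 0, 0, 0, 0.05], [0, 0, -5.4, 0, 0, 0, 0.05], [0, 0, -6.4, 0, 0, 0, 0.05], [0, 0, -7, 0, 0, 0, 0.05], [0, 0, -7, 0, 0, 0, 0.05], [0, 0, -7, 0, 0, 0, 0.05], [0, 0, -7, 0, 0, 0, 0.05], [0, 0, -7, 0, 0, 0, 0.05]],
])

```text
time: 11.13
tool_pos: [496.6, 2.1, 171.6]
orientation: [-0.0, 1.0, -0.0, -0.001]
ft_force: [-0.3, -0.0, -3.2]
gripper_width: 15.3
grip_force: 30.0
```

```bash
python3 - <<'E'
from h import *
st=r.get_state(); f=vision.grab_frame("wrist")
P=cloud(f,st); z=st["tool_pos"]; print(z,st["ft_force"],st["gripper_width"])
f=vision.grab_frame("side"); cv2.imwrite("pics/s5.png",cv2.resize(cv2.cvtColor(f["color"],cv2.COLOR_RGB2BGR)[60:320,180:500],None,fx=2,fy=2))
Q=P.reshape(-1,3); Q=Q[~np.isnan(Q[:,0])]; D=np.hypot(Q[:,0]-498,Q[:,1]-2)
# cap top plane relative
B=Q[(D<70)&(D>27)&(Q[:,2]>105)&(Q[:,2]<135)]; A=np.c_[B[:,:2]-[498,2],np.ones(len(B))]; s=np.linalg.lstsq(A,B[:,2],rcond=None)[0]; print(len(B),s)
go(597.5,260,168)
E
```

```text
[496.62842227   2.1318852  171.55909377] [-0.27843279 -0.03479793 -3.19941917] 15.333443417788441
25783 [-3.65315645e-03 -5.30371526e-04  1.18511617e+02]
cm [ 10.06 -25.79   0.37] rot [-0.     0.002 -0.   ] dist 276.9 tcp [496.8   2.1 171.8] t 11.23
```

View pics/s5.png

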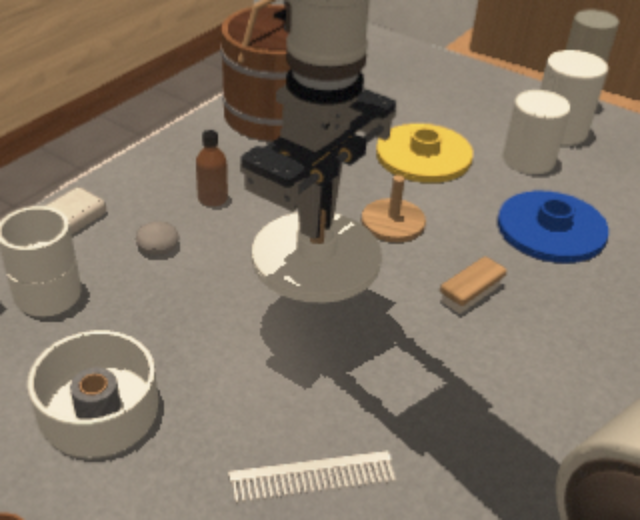

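Both lids hang level from the post, and the roll is in the jar. Carrying them over to the jar.

>>> jog_arm([
  [[0.6, -1.5, 0, 0, 0, 0, 0.05], [1.7, -4.3, 0, 0, 0, 0, 0.05], [3, -7.7, 0, 0, 0, 0, 0.05], [4.4, -11.2, 0, 0, 0, 0, 0.05], [5.8, -14.7, 0, 0, 0, 0, 0.05], [7.1, -18.2, 0, 0, 0, 0, 0.05], [8.4, -21.5, 0, 0, 0, 0, 0.05], [9.4, -24, 0, 0, 0, 0, 0.05], [9.9, -25.4, 0, 0, 0, 0, 0.05], [10, -25.7, 0, 0, 0, 0, 0.05]],
])

```text
time: 12.07
tool_pos: [597.4, 261.6, 171.7]
orientation: [-0.0, 1.0, 0.001, -0.0]
ft_force: [-0.7, -0.8, -4.0]
gripper_width: 15.3
grip_force: 30.0
```

>>> jog_arm([
  [[0, 0, 0, 0, 0, 0, 0.05], [0, 0, 0, 0, 0, 0, 0.05], [0, 0, 0, 0, 0, 0, 0.05], [0, 0, 0, 0, 0, 0, 0.05], [0, 0, 0, 0, 0, 0, 0.05], [0, 0, 0, 0, 0, 0, 0.05], [0, 0, 0, 0, 0, 0, 0.05], [0, 0, 0, 0, 0, 0, 0.05], [0, 0, 0, 0, 0, 0, 0.05], [0, 0, 0, 0, 0, 0, 0.05]],
])

```text
time: 12.9
tool_pos: [597.4, 258.9, 172.6]
orientation: [0.0, 1.0, -0.0, -0.0]
ft_force: [1.0, 0.2, -2.3]
gripper_width: 15.2
grip_force: 30.0
```

```bash
python3 - <<'E'
from h import *
ps=[]
for i in range(6):
    st=r.get_state(); f=vision.grab_frame("wrist"); ps.append(st["tool_pos"])
print(np.round(ps,1))
P=cloud(f,st); Q=P.reshape(-1,3); Q=Q[~np.isnan(Q[:,0])]; D=np.hypot(Q[:,0]-598,Q[:,1]-260)
B=Q[(D<80)&(D>27)&(Q[:,2]>105)&(Q[:,2]<135)]; print("lid",((B.min(0)+B.max(0))/2).round(1),np.ptp(B,axis=0).round(1))
B=Q[(D<80)&(D>27)&(Q[:,2]>50)&(Q[:,2]<66)]; print("rim",len(B), np.round(circ(B[:,:2]),1) if len(B)>9 else 0)
B=Q[(D<32)&(Q[:,2]>135)&(Q[:,2]<150)]; print("collar",np.round(circ(B[:,:2]),1),((B.min(0)+B.max(0))/2).round(1),np.ptp(B,axis=0).round(1))
for n in("scene","side"):
    f=vision.grab_frame(n); Q=cloud(f).reshape(-1,3); Q=Q[~np.isnan(Q[:,0])]; D=np.hypot(Q[:,0]-598,Q[:,1]-260)
    B=Q[(D<80)&(D>27)&(Q[:,2]>113)&(Q[:,2]<124)]; print(n,"lid",((B.min(0)+B.max(0))/2).round(1),np.ptp(B,axis=0).round(1))
    B=Q[(D<80)&(D>27)&(Q[:,2]>56)&(Q[:,2]<64)]; print("rim",len(B),np.round(circ(B[:,:2]),1) if len(B)>9 else 0)
go(597,259.4,171)
E
```

```text
[[597.4 258.9 172.6]
 [597.4 259.  172.6]
 [597.4 259.  172.6]
 [597.4 259.  172.6]
 [597.4 259.  172.6]
 [597.4 259.  172.6]]
lid [595.6 256.7 114.3] [146.9 146.6  15.8]
rim 0 0
collar [605.9 256.   13.2] [596.7 256.3 142.5] [44.1 44.1 15. ]
scene lid [597.5 258.2 117.8] [150.4 149.5   9.6]
rim 172 [599.9 260.7  63.5]
side lid [595.8 259.9 118.1] [149.5 146.7  10.1]
rim 288 [595.4 263.   62.2]
cm [-0.04 -0.04  0.16] rot [ 0. -0. -0.] dist 1.7 tcp [597.4 259.  172.6] t 13.3
```

The cameras agree that the lids are about 1 mm short in x and 2.8 mm short in y. I'll correct that and lower them.

>>> jog_arm([
  [[0.1, -0.15, 0.3, 0, 0, 0, 0.05], [0.1, -0.28, 0.9, 0, 0, 0, 0.05], [0.1, -0.28, 1.7, 0, 0, 0, 0.05], [0.1, -0.28, 2.4, 0, 0, 0, 0.05], [0.1, -0.28, 2.9, 0, 0, 0, 0.05], [0.1, -0.28, 3.2, 0, 0, 0, 0.05], [0.1, -0.28, 3.4, 0, 0, 0, 0.05], [0.1, -0.28, 3.4, 0, 0, 0, 0.05], [0.1, -0.28, 3.4, 0, 0, 0, 0.05], [0.1, -0.28, 3.4, 0, 0, 0, 0.05]],
])

```text
time: 14.13
tool_pos: [598.7, 261.8, 139.1]
orientation: [-0.0, 1.0, -0.0, 0.0]
ft_force: [-0.0, 1.2, -3.9]
gripper_width: 15.1
grip_force: 30.0
```

```bash
cat >> h.py <<'E'
def lidrim(zc):
    for n in("scene","side"):
        f=vision.grab_frame(n); Q=cloud(f).reshape(-1,3); Q=Q[~np.isnan(Q[:,0])]; D=np.hypot(Q[:,0]-598,Q[:,1]-260)
        B=Q[(D<84)&(D>27)&(abs(Q[:,2]-zc)<5)]; print(n,"lid",((B.min(0)+B.max(0))/2).round(1),np.ptp(B,axis=0).round(1),np.median(B[:,2]))
        B=B[D[(D<84)&(D>27)&(abs(Q[:,2]-zc)<5)]<65]; s=np.linalg.lstsq(np.c_[B[:,:2]-[598,260],np.ones(len(B))],B[:,2],rcond=None)[0]; print("plane",s.round(4))
E
python3 - <<'E'
from h import *
lidrim(86); go(598,261,123)
E
```

```text
scene lid [598.5 260.9  85.2] [150.6 148.2   8.4] 84.66038189660702
plane [-3.00000e-04 -2.00000e-04  8.47619e+01]
side lid [595.7 262.2  85.4] [147.5 147.3   8.7] 86.03628079531802
plane [-1.00000e-03  1.60000e-03  8.60745e+01]
cm [-0.07  0.09  1.62] rot [-0.    -0.001 -0.   ] dist 16.2 tcp [598.7 261.9 139.2] t 14.23
```

>>> jog_arm([
  [[0.05, 0, 0.2, 0, 0, 0, 0.05], [0.05, 0, 0.5, 0, 0, 0, 0.05], [0.05, 0, 0.8, 0, 0, 0, 0.05], [0.05, 0, 1.0, 0, 0, 0, 0.05], [0.05, 0, 1.2, 0, 0, 0, 0.05], [0.05, 0, 1.35, 0, 0, 0, 0.05], [0.05, 0, 1.45, 0, 0, 0, 0.05], [0.05, 0, 1.5, 0, 0, 0, 0.05], [0.05, 0, 1.5, 0, 0, 0, 0.05], [0.05, 0, 1.5, 0, 0, 0, 0.05]],
])

```text
time: 15.07
tool_pos: [599.0, 261.8, 123.7]
orientation: [-0.0, 1.0, -0.0, 0.0]
ft_force: [0.4, 0.0, -4.5]
gripper_width: 15.2
grip_force: 30.0
```

```bash
python3 - <<'E'
from h import *
lidrim(70); print(r.get_state()["ft_force"]); go(598,261,123)
E
```

```text
scene lid [600.1 261.1  69.6] [149.9 148.3   9. ] 69.23286784932992
plane [-0.00000e+00 -2.00000e-03  6.93058e+01]
side lid [598.  261.3  69.6] [149.2 148.4   9.1] 70.65401913654773
plane [-2.1000e-03  2.3000e-03  7.0742e+01]
[-0.2120663   0.17856433 -4.22783732]
cm [-0.1   0.08  0.08] rot [-0. -0. -0.] dist 1.5 tcp [599.  261.8 123.8] t 15.17
```

>>> jog_arm([
  [[0, 0, 0.03, 0, 0, 0, 0.05], [0, 0, 0.06, 0, 0, 0, 0.05], [0, 0, 0.08, 0, 0, 0, 0.05], [0, 0, 0.1, 0, 0, 0, 0.05], [0, 0, 0.1, 0, 0, 0, 0.05], [0, 0, 0.1, 0, 0, 0, 0.05], [0, 0, 0.1, 0, 0, 0, 0.05], [0, 0, 0.1, 0, 0, 0, 0.05], [0, 0, 0.1, 0, 0, 0, 0.05], [0, 0, 0.1, 0, 0, 0, 0.05]],
])

```text
time: 16.0
tool_pos: [599.0, 261.8, 123.3]
orientation: [-0.0, 1.0, -0.0, 0.0]
ft_force: [-4.5, -0.4, 5.8]
gripper_width: 15.3
grip_force: 30.0
```

Contact: the load is now on the jar. Releasing the post.

>>> jog_arm([
  [[0, 0, 0, 0, 0, 0, 0.2], [0, 0, 0, 0, 0, 0, 0.4], [0, 0, 0, 0, 0, 0, 0.6], [0, 0, 0, 0, 0, 0, 0.8], [0, 0, 0, 0, 0, 0, 0.8], [0, 0, 0, 0, 0, 0, 0.8], [0, 0, 0, 0, 0, 0, 0.8], [0, 0, 0, 0, 0, 0, 0.8], [0, 0, 0, 0, 0, 0, 0.8], [0, 0, 0, 0, 0, 0, 0.8]],
])

```text
time: 16.83
tool_pos: [598.9, 261.8, 122.6]
orientation: [-0.0, 1.0, -0.0, 0.0]
ft_force: [0.9, -0.2, 0.4]
gripper_width: 73.4
grip_force: 0.0
```

```bash
python3 - <<'E'
from h import *
lidrim(70); st=r.get_state(); print(st["ft_force"],st["gripper_width"],st["tool_pos"])
f=vision.grab_frame("wrist"); Q=cloud(f,st).reshape(-1,3); Q=Q[~np.isnan(Q[:,0])]; D=np.hypot(Q[:,0]-598,Q[:,1]-260)
B=Q[(D<12)&(Q[:,2]>115)&(Q[:,2]<135)]; print("post",np.median(B,0).round(1),np.ptp(B,axis=0).round(1),((B.min(0)+B.max(0))/2).round(1))
B=Q[(D<30)&(Q[:,2]>88)&(Q[:,2]<100)]; print("collar",np.median(B,0).round(1),((B.min(0)+B.max(0))/2).round(1),np.ptp(B,axis=0).round(1))
f=vision.grab_frame("side"); cv2.imwrite("pics/s6.png",cv2.resize(cv2.cvtColor(f["color"],cv2.COLOR_RGB2BGR)[160:320,140:340],None,fx=3,fy=3))
E
```

```text
scene lid [599.4 261.   69.3] [148.8 148.5   8.6] 68.85915136607662
plane [-1.30000e-03  5.00000e-04  6.89426e+01]
side lid [595.8 262.9  69.6] [144.8 145.8   9.2] 70.20819923438853
plane [-5.00000e-04  5.00000e-03  7.02236e+01]
[ 0.01780963  0.77411586 -0.01177259] 73.1920189898 [598.90996243 261.77375934 122.61814329]
post [600.2 261.4 123.9] [15.8 15.9 10.8] [598.4 261.1 120.4]
collar [604.5 259.1  93.8] [598.  259.4  94. ] [44.6 45.3 12. ]
```

View pics/s6.png

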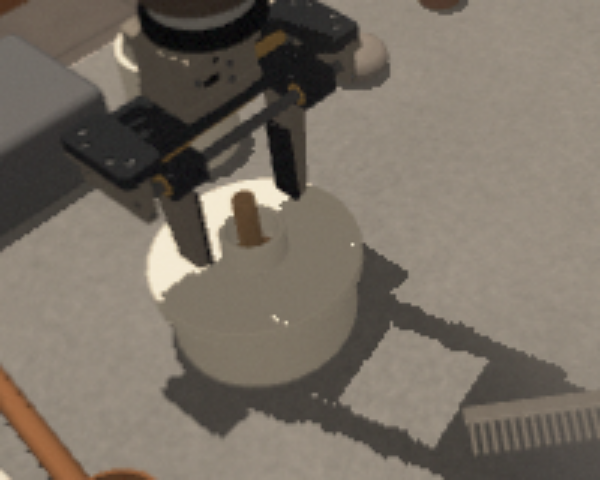

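Both lids are seated: cap top at 70 mm, post top at 124 mm, level. Next I'll lower to the collar and grip it.

>>> jog_arm([
  [[-0.05, 0.1, 0.3, 0, 0, 0, 0.8], [-0.05, 0.1, 0.8, 0, 0, 0, 0.8], [-0.05, 0.1, 1.3, 0, 0, 0, 0.8], [-0.05, 0.1, 1.7, 0, 0, 0, 0.8], [-0.05, 0.1, 2.0, 0, 0, 0, 0.8], [-0.05, 0.1, 2.2, 0, 0, 0, 0.8], [-0.05, 0.1, 2.35, 0, 0, 0, 0.8], [-0.05, 0.1, 2.4, 0, 0, 0, 0.8], [-0.05, 0.1, 2.4, 0, 0, 0, 0.8], [-0.05, 0.1, 2.4, 0, 0, 0, 0.8]],
])

```text
time: 17.87
tool_pos: [598.5, 260.8, 98.8]
orientation: [-0.0, 1.0, -0.0, 0.0]
ft_force: [0.5, -0.4, 0.3]
gripper_width: 73.4
grip_force: 0.0
```

>>> jog_arm([
  [[0, 0, 0, 0, 0, 0, 0.7], [0, 0, 0, 0, 0, 0, 0.65], [0, 0, 0, 0, 0, 0, 0.6], [0, 0, 0, 0, 0, 0, 0.55], [0, 0, 0, 0, 0, 0, 0.52], [0, 0, 0, 0, 0, 0, 0.5], [0, 0, 0, 0, 0, 0, 0.45], [0, 0, 0, 0, 0, 0, 0.38], [0, 0, 0, 0, 0, 0, 0.38], [0, 0, 0, 0, 0, 0, 0.38]],
])

```text
time: 18.7
tool_pos: [598.4, 260.6, 98.7]
orientation: [0.0, 1.0, -0.0, -0.0]
ft_force: [-0.1, -1.2, 0.4]
gripper_width: 45.3
grip_force: 30.0
```

Gripped on the collar. I'll lift slowly at first, then check.

>>> jog_arm([
  [[0, 0, 0, 0, 0, 0, 0.38], [0, 0, -0.1, 0, 0, 0, 0.38], [0, 0, -0.2, 0, 0, 0, 0.38], [0, 0, -0.35, 0, 0, 0, 0.38], [0, 0, -0.5, 0, 0, 0, 0.38], [0, 0, -0.7, 0, 0, 0, 0.38], [0, 0, -0.9, 0, 0, 0, 0.38], [0, 0, -1.2, 0, 0, 0, 0.38], [0, 0, -1.5, 0, 0, 0, 0.38], [0, 0, -1.8, 0, 0, 0, 0.38]],
])

```text
time: 19.53
tool_pos: [598.5, 260.8, 117.1]
orientation: [-0.0, 1.0, -0.0, 0.0]
ft_force: [0.7, 0.3, -3.1]
gripper_width: 45.4
grip_force: 30.0
```

>>> jog_arm([
  [[0, 0, -0.5, 0, 0, 0, 0.38], [0, 0, -1.2, 0, 0, 0, 0.38], [0, 0, -2, 0, 0, 0, 0.38], [0, 0, -3, 0, 0, 0, 0.38], [0, 0, -4, 0, 0, 0, 0.38], [0, 0, -5, 0, 0, 0, 0.38], [0, 0, -6, 0, 0, 0, 0.38], [0, 0, -7, 0, 0, 0, 0.38], [0, 0, -7.6, 0, 0, 0, 0.38], [0, 0, -7.8, 0, 0, 0, 0.38]],
])

```text
time: 20.37
tool_pos: [599.2, 261.0, 196.6]
orientation: [-0.0, 1.0, -0.0, 0.001]
ft_force: [-0.4, -0.1, -1.4]
gripper_width: 45.6
grip_force: 30.0
```

>>> jog_arm([
  [[0, 0, 0, 0, 0, 0, 0.38], [0, 0, 0, 0, 0, 0, 0.38], [0, 0, 0, 0, 0, 0, 0.38], [0, 0, 0, 0, 0, 0, 0.38], [0, 0, 0, 0, 0, 0, 0.38], [0, 0, 0, 0, 0, 0, 0.38], [0, 0, 0, 0, 0, 0, 0.38], [0, 0, 0, 0, 0, 0, 0.38], [0, 0, 0, 0, 0, 0, 0.38], [0, 0, 0, 0, 0, 0, 0.38]],
])

```text
time: 21.2
tool_pos: [598.4, 260.8, 194.6]
orientation: [-0.0, 1.0, -0.0, 0.0]
ft_force: [0.8, -1.0, -2.3]
gripper_width: 45.6
grip_force: 30.0
```

```bash
python3 - <<'E'
from h import *
st=r.get_state(); print(st["tool_pos"],st["ft_force"],st["gripper_width"],np.abs(st["joint_vel"]).max())
lidrim(70+96)
for n in("scene","side"):
    f=vision.grab_frame(n); Q=cloud(f).reshape(-1,3); Q=Q[~np.isnan(Q[:,0])]; D=np.hypot(Q[:,0]-598,Q[:,1]-260)
    B=Q[(D<20)&(Q[:,2]>85)&(Q[:,2]<135)]; print("post",len(B),B.mean(0) if len(B) else 0,B.max(0) if len(B) else 0)
    B=Q[(D<64)&(Q[:,2]>55)&(Q[:,2]<75)]; print("flange/rim z",len(B),np.median(B[:,2]) if len(B) else 0)
    a=f["color"]
    if n=="side": cv2.imwrite("pics/s7.png",cv2.resize(cv2.cvtColor(a,cv2.COLOR_RGB2BGR)[100:320,120:400],None,fx=2.5,fy=2.5))
E
```

```text
[598.40984844 260.7594565  194.6014409 ] [ 0.78714987 -0.95571857 -2.34840316] 45.61197626191219 0.0015378689097221955
scene lid [601.6 261.8 166. ] [146.1 147.7   9.8] 164.73449448108482
plane [ 8.000000e-03 -5.600000e-03  1.647544e+02]
side lid [596.5 263.1 166. ] [147. 148.  10.] 166.08201270927066
plane [1.500000e-03 1.200000e-03 1.661997e+02]
post 17 [605.72014019 260.34122163  90.52243717] [608.88805268 266.91326321  96.13567101]
flange/rim z 1121 63.96099728947229
post 0 0 0
flange/rim z 1467 65.34375368210215
```

View pics/s7.png

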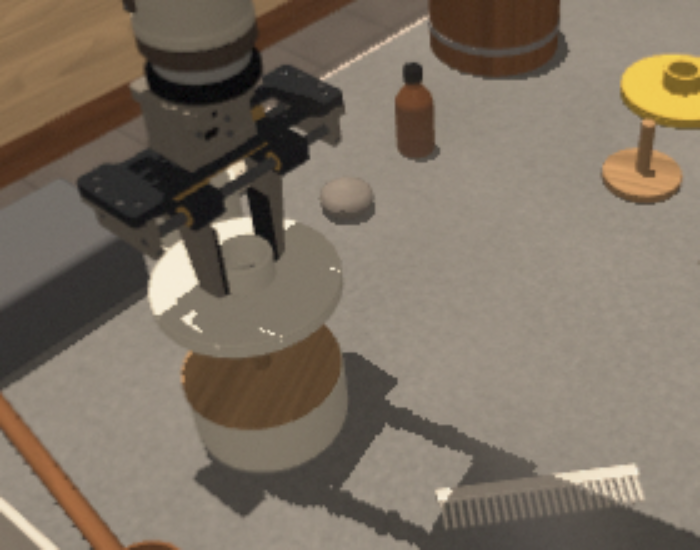

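The inner lid is seated with its flange at 65 mm. The outer lid is held level 96 mm up, clear of the post.

```bash
python3 -c "
from h import *
print(r.job_done())"
```

```text
the job is handed in; nothing more can be done
None
```

I've handed the job in after about 21 s of robot time: the roll stands in the jar, the inner lid is seated in its mouth, and the outer lid is held still and level about 28 mm clear above the post.

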